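Close a filter cassette in the bench crank press

TASK

Close the filter cassette that sits in the nest of the bench press: turn the handwheel exactly one full turn, so that the ram presses the cap home and comes back to the top, then push the knockout lever right down to raise the cassette out of the nest. Take the cassette from under the ram and set it down gently, flat on the floor of the steel tray with its cap up, without disturbing the finished cassettes or anything else on the bench.

Things in the scene. Friction and masses are not known exactly. Their poses are not given: they have to be found in the camera images.
- press: Bench crank press, grey base 265 x 170 mm and 70 mm high with a 320 mm high column at its rear. Origin on the bench under the nest axis; its x axis points from the open front towards the column, y to the press's left, z up. The base runs from x -85 to +180 mm and y -85 to +85 mm, the column from x +69 to +182 mm, y -50 to +50 mm. The handwheel is on the -y side, the knockout lever sticks out of the front (-x). It is fixed to the bench.
- nest_mouth (a point): Centre of the mouth (rim plane, 104 mm over the bench) of the nest: a white plastic ring 64 mm outside, bore 45 mm, 26 mm deep, in which the cassette sits. A finished, fully pressed cassette is flush with this rim. With the wheel at 0 the ram's punch (39 mm diameter, 14 mm high) hangs 50 mm above the rim; over it the ram arm (32 mm wide, 18 mm thick) reaches from x -18 mm of the press back to the column, so the nest can only be reached tilted, from the front.
- handwheel (a joint): Angle of the handwheel (rad), 0 with its handle straight up and the ram at the top of its stroke; starts within 0.2 of 0. Grows as the top of the wheel moves along press +x; it may be turned either way, without stops, and 2 pi (or -2 pi) is one full turn. The ram is lowest (50 mm down) at pi and pushes the cap home there. Needs about 3 N at the handle (up to 6 N with the ram's weight and the cap) and stays where it is left.
- wheel_hub (a point): Centre of the handwheel's outer face: a steel disc wheel of 168 mm diameter, 12 mm thick, upright, its axis level along press y, 215 mm above the bench.
- handle_grip (a point): Middle of the handwheel's crank handle: a black cylinder 24 mm in diameter, 52 mm long, parallel to press y, pointing away from the wheel (-y). It is 70 mm from the wheel's axis and spins freely on its pin; this point stands 32 mm out from the wheel's face, the handle's free end 58 mm. Straight above the low handle there is the wheel close by, so a gripper that holds it should lean outwards (away from the wheel).
- knockout_lever (a joint): Angle of the knockout lever (rad), 0 at rest (knob up) to 0.367 fully down. Pushing the knob down (about 4 N) raises the knockout rod (26 mm head) through the nest floor by 60 mm per rad, 22 mm in all; the lever stays where it is left.
- lever_knob (a point): Top of the black ball knob (24 mm diameter) of the knockout lever, at the front of the press, 140 mm ahead of the nest axis, 96 mm above the bench at rest; it goes down about 32 mm, and 12 mm farther out from the press, when fully pushed.
- cassette_centre (a point): Centre of the filter cassette: a white plastic disc of 43 mm diameter, 26 mm high when closed (base 14 mm, cap 12 mm; a port nub of 8 mm diameter stands 5 mm above the cap's middle); the point is on its axis 13 mm above its underside, z along the axis. It starts in the nest, its cap up to 4 mm proud.
- cap (a joint): How far the cassette's cap has been pressed down (m): near 0 at the start, 0.004 fully home. It sticks wherever it is.
- tray: Shallow steel tray, outside 150 mm (x) by 220 mm (y), walls 18 mm high and 3 mm thick, floor 3 mm thick; origin at the centre of its underside, on the bench to the left or to the right of the press. It is fixed. Two finished cassettes lie in its +x half; the -x half is empty.
- finished_a_centre (a point): Centre of a finished cassette (same shape, 43 mm diameter, 26 mm high) lying in the tray: leave it there.
- finished_b_centre (a point): Centre of the other finished cassette lying in the tray: leave it there.
- culture_trays: Stack of clear culture trays, 156 x 206 mm and 96 mm high, on the side where the tray is not; origin under its centre. Fixed.
- media_bottle: Bystander: brown bottle 68 mm in diameter, 150 mm high, origin under its centre.
- reagent_bottle: Bystander: small brown bottle 40 mm in diameter, 75 mm high, origin under its centre.
- stock_bottle: Bystander: small white bottle 48 mm in diameter, 85 mm high, origin under its centre.
- plug_box: Bystander: open grey box 75 x 95 x 32 mm, origin under its centre.
- tip_box: Bystander: pipette tip box 85 x 120 x 68 mm, origin under its centre.
- forceps: Bystander: steel forceps 105 mm long, 6 mm high, lying along its x axis.
- marker: Bystander: marker pen 130 mm long, 16 mm high, lying along its x axis.

How it is judged:
By the outcome, as a careful person would: the job done as asked, in the order asked, and still so for the second after the job is handed in, with the robot touching nothing.
It also fails if it takes over 70 s, if anything falls off the work surface, if the arm or the gripper's body presses on something with over 40 N, if the wrist force passes 120 N, or if a joint passes its speed limit or range.

ROBOT

A 6-joint arm with a two-finger parallel gripper is mounted at the origin on the work surface. World frame = base frame: x ahead of the robot, y to its left, z up, the work surface at z = 0. Lengths are in m, angles in rad, forces in N, time in s.
With the tool pointing down it reaches from about 0.375 to 0.9 m from the base axis. Payload 3.1 kg.
Tool frame: the origin (TCP) lies between the finger pads; the fingertips stand 8 mm ahead of it and the grasp point (between the pads) lies 11 mm behind it; z points along the fingers, y is the line along which they close (so a half turn about z gives the same grasp; the last joint's range is limited). The gripper opens to 87 mm and grips with 3 to 60 N. Pads are 19 mm wide; open, the fingers measure 117 mm over their backs; the gripper's body (75 mm by 190 mm) begins 51 mm behind the grasp point.
Start: joints at [1.056, 0.527, 1.433, -0, 1.181, -0.178], TCP at [0.206, 0.59, 0.231] pointing down, gripper open.
Joint ranges: [-3.08, 3.08], [-0.75, 2.2], [0.22, 2.44], [-1.43, 4.57], [0, 2.65], [-2.85, 2.85]. Speed limits (rad/s): [2.79, 2.79, 3.14, 3.14, 3.14, 3.14].

INTERFACE

Orientations are given as a unit quaternion [x, y, z, w].
In Python, from rig import robot, vision, job gives the robot as it stands.
- The arm moves only by the shell command python3 -m handwheel 'ROWS' [OPENING] [FORCE]. ROWS is JSON, a list of rows, each a list of 4 numbers: the shift along the tool's x, y, z as a fraction of full scale, then the turn about the tool's z as a fraction of full scale. A call has 1 to 20 rows; each row is the pose to reach, as a shift and turn from the pose commanded when the call began, along the tool's axes at that moment, turning the shorter way round; what a row does not reach only later rows make up. Full scale, the value 1, is 300 mm for a shift and 2 pi rad for a turn. A row lasts 1/12 s, in which the tool goes at most 41.7 mm and 7.16 degrees, less where a joint would pass 70% of its speed; a pose out of reach is approached as far as the arm can. A call with a number of a shift or a turn outside -1 to 1 is refused whole. A call with a gripper value outside its range is refused whole. OPENING is the opening in per cent of the stroke, from 0 (shut) to 100 (fully open), set as the call begins (- or left out, the last holds). The fingers move at their own pace and stop on an object; FORCE is the grip in N (left out, the last holds). Time passes only in rows, so rows that repeat a pose let the fingers close. It gives the time, the measured TCP pose, the force, the opening and the grip force at its end, in the units of the state.
- robot.get_obs(): the state, without advancing time (a new reading comes with each control period).
- vision.camera(name): name is "scene" or "top" or "wrist"; returns a dict with "frame" (480x640x3 uint8, red, green, blue), "K" (3x3 intrinsics, pixels), "cam_to_world" (4x4, takes a point from camera to world coordinates); the wrist camera has in their place "hand_eye" (4x4, takes a point from camera to tool coordinates, whose origin is the TCP and whose axes are the flange's). Camera axes: x right, y down, z forward; pixel columns grow to the right and rows downward; lengths in m; the calibration is good to about 2 mm. A picture is of the moment at which its call begins: read the wrist's pose just before it. There is no depth.
- job.hand_in(): hands the job in; it is judged then, once.
Trained networks look in the newest picture that a camera, given by its name, has taken for a name from the list of things; names that differ only in an ending like _2 or _b are one class to them, and where a whole thing is asked for, a point or a joint stands for the part that bears it (a point fixed in the world has none). Each returns a list of dicts, best first, with "conf" (0 to 1); they miss things now and then, are a little off and sometimes report something else, mostly with a low value. They report only what shows in the picture. A call takes as long as a camera call.
- vision.look_for(camera, label): "point" ([row, column] in pixels, amid what is visible of it).
- vision.outline_of(camera, label): "mask" (480x640 bool, what is visible of it) and "point" ([row, column] in pixels, amid what is visible of it).
The state is a dict: "time": time; "q": joint angles; "joint_velocities": joint speeds; "joint_torque": joint torques, N m; "position": TCP position; "tool_rot": TCP orientation; "ft_force": force on the tool from outside, world axes, zero at the start; "moment": the same for the moment, N m; "grip_width": finger opening in m; "grip_force": force on a finger pad.
Only numpy, scipy, OpenCV 4.12 (cv2) and the standard library are available. Lean on these libraries where they do the work, as an engineer would, in place of code of your own. Each camera call takes 0.05 s, during which the arm holds its last target. There are 200 camera calls.

## Working session

There is one attempt and no reset: what is moved stays moved. The work goes in short steps, Python scripts to look and compute and a shell command to move; the robot and the scene stay as the last step left them, time stands still between calls to the robot, and variables do not carry over. Pictures are saved under pics/ and viewed, at most 14 in all, crops included, and the job is handed in when it is done.

```bash
ls; mkdir -p pics
cat > h.py <<'E'
import numpy as np, cv2
from rig import robot, vision, job
from scipy.spatial.transform import Rotation as R
def shot(n):
    o=robot.get_obs(); c=vision.camera(n)
    if 'hand_eye' in c:
        T=np.eye(4);T[:3,:3]=R.from_quat(o['tool_rot']).as_matrix();T[:3,3]=o['position']
        c['cam_to_world']=T@c['hand_eye']
    return c
def save(c,n): cv2.imwrite(f'pics/{n}.png',c['frame'][:,:,::-1])
def ray(c,rc):
    d=np.linalg.inv(c['K'])@[rc[1],rc[0],1]; T=c['cam_to_world']; d=T[:3,:3]@d
    return T[:3,3],d/np.linalg.norm(d)
def atz(c,rc,z):
    o,d=ray(c,rc); return o+d*(z-o[2])/d[2]
def proj(c,p):
    q=np.linalg.inv(c['cam_to_world'])@np.r_[p,1]; u=c['K']@q[:3]; return [u[1]/u[2],u[0]/u[2]]
def tri(a,b):
    A=0;B=0
    for o,d in (a,b):
        M=np.eye(3)-np.outer(d,d);A=A+M;B=B+M@o
    p=np.linalg.solve(A,B); return p,[np.linalg.norm((np.eye(3)-np.outer(d,d))@(p-o)) for o,d in (a,b)]
E
python3 - <<'E'
from h import *
o=robot.get_obs(); print({k:np.round(v,3) for k,v in o.items()})
L='press nest_mouth handwheel wheel_hub handle_grip knockout_lever lever_knob cassette_centre tray finished_a_centre culture_trays media_bottle reagent_bottle stock_bottle plug_box tip_box forceps marker'.split()
for n in ('scene','top'):
    c=shot(n); save(c,n+'0'); print(n,np.round(c['cam_to_world'],3).tolist(), c['K'][0].round(1))
    for l in L:
        print(l,[(np.round(x['point']).astype(int).tolist(),round(x['conf'],2),atz(c,x['point'],0.03).round(3).tolist()) for x in vision.look_for(n,l)[:3]])
E
```

```text
pics
{'time': np.float64(0.0), 'q': array([ 1.056,  0.528,  1.434, -0.   ,  1.181, -0.178]), 'joint_velocities': array([ 0.   ,  0.001,  0.   ,  0.002, -0.   ,  0.   ]), 'joint_torque': array([-1.0000e-03, -4.4003e+01, -1.7660e+01,  6.3000e-02,  5.8000e-02,
       -0.0000e+00]), 'position': array([0.206, 0.589, 0.23 ]), 'tool_rot': array([ 0.167,  0.986, -0.001, -0.   ]), 'ft_force': array([ 0.334, -0.659, -0.114]), 'moment': array([-0.001,  0.005,  0.025]), 'grip_force': np.float64(0.0), 'grip_width': np.float64(0.087)}
scene [[-0.827, 0.408, -0.388, 0.949], [0.563, 0.595, -0.574, 0.611], [-0.003, -0.693, -0.721, 0.949], [0.0, 0.0, 0.0, 1.0]] [444.3   0.  316.2]
press [([247, 279], 0.59, [0.563, -0.144, 0.03])]
nest_mouth [([244, 278], 0.78, [0.561, -0.153, 0.03]), ([311, 334], 0.15, [0.562, 0.118, 0.03])]
handwheel [([208, 299], 0.85, [0.429, -0.249, 0.03])]
wheel_hub [([204, 302], 0.86, [0.413, -0.256, 0.03])]
handle_grip [([247, 277], 0.6, [0.569, -0.146, 0.03]), ([406, 437], 0.6, [0.523, 0.431, 0.03]), ([169, 307], 0.58, [0.306, -0.394, 0.03])]
knockout_lever [([311, 333], 0.54,
[... 1613 characters left out ...]
 0.94, [0.474, -0.405, 0.03]), ([287, 401], 0.69, [0.439, -0.245, 0.03])]
media_bottle [([181, 231], 0.95, [0.735, 0.25, 0.03]), ([219, 335], 0.5, [0.63, -0.055, 0.03]), ([283, 401], 0.32, [0.449, -0.245, 0.03])]
reagent_bottle [([210, 238], 0.69, [0.649, 0.226, 0.03]), ([251, 199], 0.49, [0.527, 0.334, 0.03])]
stock_bottle [([286, 400], 0.6, [0.44, -0.241, 0.03])]
plug_box [([300, 335], 0.62, [0.399, -0.058, 0.03])]
tip_box [([210, 424], 0.92, [0.663, -0.311, 0.03])]
forceps [([314, 230], 0.61, [0.351, 0.236, 0.03]), ([255, 358], 0.56, [0.528, -0.122, 0.03])]
marker [([329, 382], 0.82, [0.321, -0.19, 0.03]), ([244, 362], 0.54, [0.56, -0.133, 0.03]), ([251, 201], 0.35, [0.528, 0.327, 0.03])]
```

View pics/scene0.png

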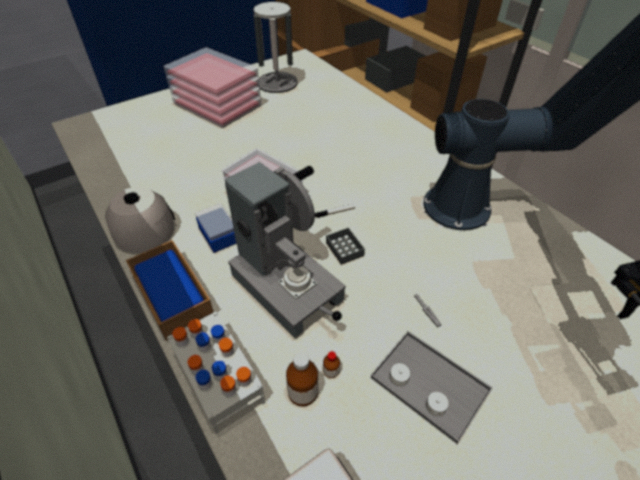

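View pics/top0.png

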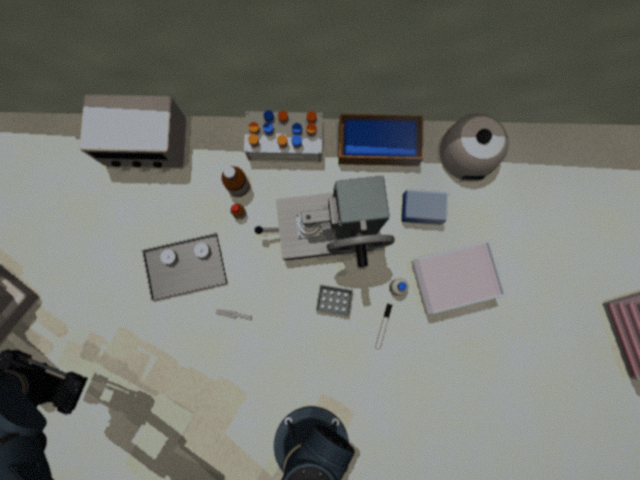

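The scene view shows the press, with its nest at about (278,297) and its knob at (316,337). Its front points to world +y and the wheel faces the robot, with the handle near (173,305). The top view shows the knob at (230,259), the nest at (225,308), the handle at (252,361) and the tray at (267,186). The tray's lower (-x) half is empty. I'll enlarge both views to pick features.

Run:
```python
from h import *
a=cv2.imread('pics/scene0.png')[140:350,215:365]; b=cv2.imread('pics/top0.png')[165:275,245:405]
a=cv2.resize(a,(428,600),interpolation=cv2.INTER_CUBIC); 
b=cv2.resize(b,(372,256),interpolation=cv2.INTER_CUBIC)
t=cv2.resize(cv2.imread('pics/top0.png')[225:310,135:240],(372,301),interpolation=cv2.INTER_CUBIC)
m=np.zeros((600,800,3),np.uint8); m[:,:428]=a; m[:256,428:]=b; m[299:,428:]=t
cv2.imwrite('pics/crop.png',m)
```

```text
(no output)
```

View pics/crop.png

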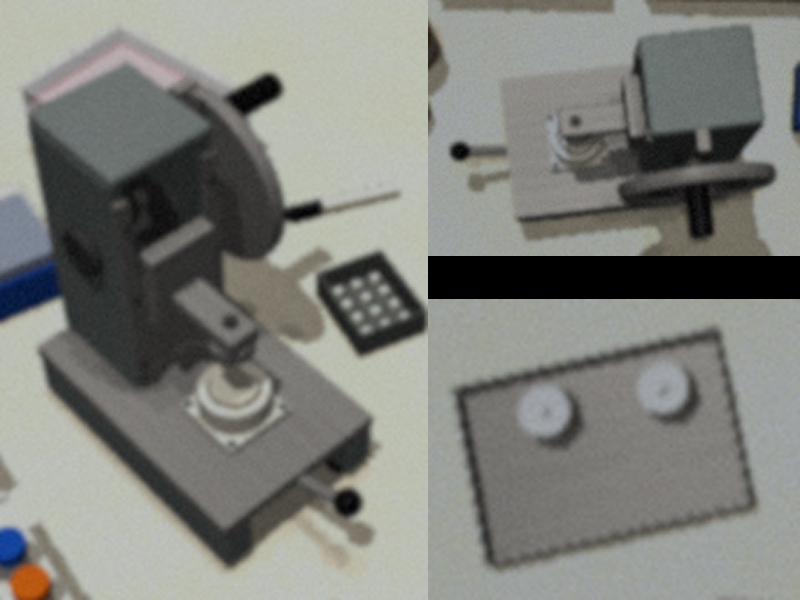

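```bash
cat > fit.py <<'E'
from h import *
from scipy.optimize import least_squares
cs={n:shot(n) for n in('scene','top')}
S=lambda x,y:(140+y/2.857,215+x/2.853); T=lambda x,y:(165+y/2.327,245+(x-428)/2.325)
F=[('scene',S(230,530),(-85,85,70)),('scene',S(372,420),(-85,-85,70)),('scene',S(40,350),(180,85,70)),
('scene',S(112,187),(69,50,'H')),('scene',S(212,130),(69,-50,'H')),('scene',S(30,112),(182,50,'H')),
('top',T(502,82),(-85,85,70)),('top',T(520,218),(-85,-85,70)),('top',T(638,42),(69,50,'H')),('top',T(752,28),(182,50,'H')),('top',T(762,122),(182,-50,'H')),
('scene',S(347,502),(-140,0,84)),('top',T(459,151),(-140,0,84))]
def w(p,f):
    f=np.array([p[3]*1000 if v=='H' else v for v in f])/1000
    c,s=np.cos(p[2]),np.sin(p[2]); return np.array([p[0]+c*f[0]-s*f[1],p[1]+s*f[0]+c*f[1],f[2]])
def res(p): return np.ravel([np.array(proj(cs[n],w(p,f)))-rc for n,rc,f in F])
r=least_squares(res,[.6,0,-1.5,.35],loss='soft_l1'); P=r.x
print(P, np.round(res(P).reshape(-1,2),1).tolist())
for n,f in dict(nest=(0,0,104),knobtop=(-140,0,96)).items(): print(n,w(P,f).round(4))
# handle: ends in scene crop / top crop
for a,b,k in ((S(277,85),T(701,235),'free end'),(S(236,103),T(699,190),'inner end'),(S(257,94),T(700,212),'mid')):
    p,e=tri(ray(cs['scene'],a),ray(cs['top'],b)); c,s=np.cos(P[2]),np.sin(P[2]); d=p[:2]-P[:2]
    print(k,p.round(4),np.round(e,4),'press',np.round([c*d[0]+s*d[1],-s*d[0]+c*d[1],p[2]],4))
# tray
U=lambda x,y:(225+(y-299)/3.541,135+(x-428)/3.543)
tc=[U(460,389),U(718,332),U(753,506),U(492,566)]
q=np.array([atz(cs['top'],t,.018)[:2] for t in tc]); print('tray corners',q.round(3).tolist(),'centre',q.mean(0).round(4))
e=q[0]-q[1]+q[3]-q[2]; print('tray yaw',np.arctan2(-e[0],e[1]))
for t in (U(547,410),U(665,388)): print('fin',atz(cs['top'],t,.029).round(4))
E
python3 fit.py
```

```text
[ 0.60410297  0.01908103 -1.43487058  0.31325427] [[-1.6, -2.0], [-2.6, 0.7], [-3.1, -0.6], [-0.1, 0.8], [-0.4, 1.9], [1.2, -0.4], [-1.6, -1.1], [-0.4, -2.7], [-1.7, -0.6], [-1.1, -0.6], [1.2, 0.9], [-1.2, 0.3], [-0.3, 0.2]]
nest [0.6041 0.0191 0.104 ]
knobtop [0.5851 0.1578 0.096 ]
free end [ 0.4726 -0.1104  0.2816] [0.0007 0.0007] press [ 0.1104 -0.1479  0.2816]
inner end [ 0.5166 -0.1073  0.2842] [0.0013 0.0013] press [ 0.1134 -0.1038  0.2842]
mid [ 0.4948 -0.1086  0.2831] [0.0013 0.0013] press [ 0.1117 -0.1256  0.2831]
tray corners [[0.527, 0.495], [0.579, 0.287], [0.438, 0.251], [0.385, 0.459]] centre [0.4823 0.3733]
tray yaw 0.24703919422226547
fin [0.5108 0.4196 0.029 ]
fin [0.5308 0.3251 0.029 ]
```

```bash
python3 -m handwheel '[[0,0,-0.2,-0.02],[-0.1,-0.08,-0.4,-0.04],[-0.2,-0.16,-0.6,-0.055],[-0.34,-0.27,-0.7,-0.07],[-0.47,-0.38,-0.7,-0.07],[-0.6,-0.48,-0.7,-0.07],[-0.73,-0.58,-0.7,-0.07],[-0.86,-0.68,-0.7,-0.07],[-0.86,-0.68,-0.7,-0.07],[-0.86,-0.68,-0.7,-0.07]]'
```

```text
time: 2.83
position: [0.3714, 0.3284, 0.4381]
tool_rot: [-0.052, 0.999, 0.0, 0.0]
ft_force: [1.8, -0.2, 0.8]
grip_width: 0.087
grip_force: 0.0
```

Run:
```python
from h import *
o=robot.get_obs();M=R.from_quat(o['tool_rot']).as_matrix();print(o['position'],M.round(3))
print((M.T@(np.array([.56,.05,.46])-o['position'])/.3).round(3))
c=vision.camera('wrist');print(c['hand_eye'].round(3).tolist(),c['K'].round(1).tolist())
```

```text
[0.37137111 0.32837117 0.4381415 ] [[-0.995 -0.104  0.001]
 [-0.104  0.995  0.   ]
 [-0.001  0.    -1.   ]]
[-0.529 -0.988 -0.073]
[[0.0, -0.952, -0.305, 0.085], [1.0, -0.0, 0.0, 0.001], [-0.0, -0.305, 0.952, -0.153], [0.0, 0.0, 0.0, 1.0]] [[339.3, 0.0, 313.8], [0.0, 339.3, 243.5], [0.0, 0.0, 1.0]]
```

```bash
python3 -m handwheel '[[-0.07,-0.12,-0.04,0],[-0.13,-0.25,-0.07,0],[-0.2,-0.38,-0.07,0],[-0.27,-0.51,-0.07,0],[-0.34,-0.64,-0.07,0],[-0.41,-0.77,-0.07,0],[-0.48,-0.88,-0.07,0],[-0.53,-0.97,-0.07,0],[-0.53,-0.98,-0.07,0],[-0.53,-0.98,-0.07,0],[-0.53,-0.98,-0.07,0]]'
python3 - <<'E'
from h import *
c=shot('wrist'); save(c,'w1'); np.save('w1.npy',c['cam_to_world']); print(c['cam_to_world'].round(3).tolist())
E
```

```text
time: 3.8
position: [0.5592, 0.0545, 0.4581]
tool_rot: [-0.052, 0.999, 0.001, -0.001]
ft_force: [0.4, 0.4, 0.3]
grip_width: 0.0872
grip_force: 0.0
[[-0.103, 0.948, 0.302, 0.474], [0.995, 0.098, 0.032, 0.046], [0.001, 0.304, -0.953, 0.612], [0.0, 0.0, 0.0, 1.0]]
```

View pics/w1.png

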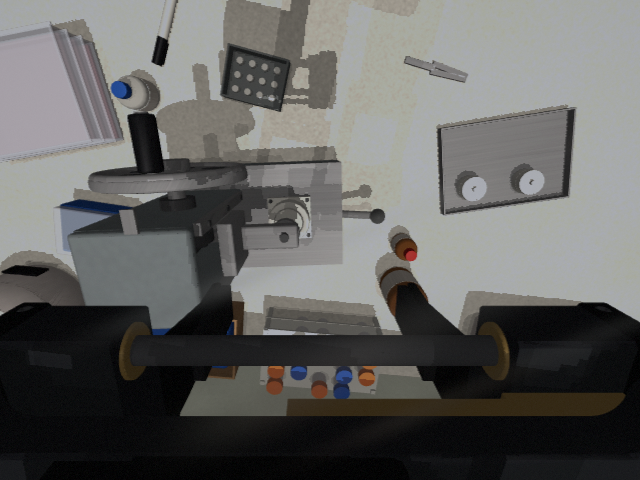

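The wrist view shows the base front corners at (161,340) and (263,343), the knob at (216,377), the handle running from (118,143) to (168,150), the arm tip at (236,297) and the nest plate around (217,292). The tray is at the right and its upper half is empty.

```bash
cat > fit2.py <<'E'
exec(open('fit.py').read().split("r=least")[0])
K=np.array([[339.3,0,313.8],[0,339.3,243.5],[0,0,1]])
cs['w']=dict(K=K,cam_to_world=np.load('w1.npy'))
W=lambda x,y:(y,x)
F+=[('w',W(340.5,161),(-85,-85,70)),('w',W(343,263.5),(-85,85,70)),('w',W(377,216),(-140,0,84)),('w',W(298,225),(-18,-16,186)),('w',W(298,246),(-18,16,186))]
F+=F[-5:]
r=least_squares(res,[.6,0,-1.5,.35],loss='soft_l1'); P=r.x
print(P.round(4)); 
for f,e in zip(F,res(P).reshape(-1,2).round(1)): print(f[0],f[2],e)
np.save('P.npy',P)
for n,f in dict(nest=(0,0,104),knobtop=(-140,0,96)).items(): print(n,w(P,f).round(4))
c,s=np.cos(P[2]),np.sin(P[2])
for a,b,v,k in ((S(277,85),T(701,235),W(142.5,117),'free end'),(S(236,103),T(699,190),W(150,169),'inner end'),(S(257,94),T(700,212),W(146,142),'mid')):
  for x,y,nm in (('scene',a,'sw'),('top',b,'tw')):
    p,e=tri(ray(cs[x],y),ray(cs['w'],v)); d=p[:2]-P[:2]
    print(k,nm,p.round(4),np.round(e[0],4),'press',np.round([c*d[0]+s*d[1],-s*d[0]+c*d[1],p[2]],4))
tc=[W(438,127),W(575,108),W(570,195),W(443,213)]
q=np.array([atz(cs['w'],t,.018)[:2] for t in tc]);print('tray',q.round(3).tolist(),q.mean(0).round(4))
for t in (W(474,188),W(531,182)): print('fin',atz(cs['w'],t,.029).round(4))
print('stock',atz(cs['w'],W(122,89),.08).round(3),'reag',atz(cs['w'],W(410,254),.075).round(3))
E
python3 fit2.py
```

```text
[ 0.6043  0.0208 -1.4325  0.3148]
scene (-85, 85, 70) [-1.  -1.5]
scene (-85, -85, 70) [-2.2  1.1]
scene (180, 85, 70) [-2.6 -0.5]
scene (69, 50, 'H') [-0.1  1. ]
scene (69, -50, 'H') [-0.5  2.2]
scene (182, 50, 'H') [ 1.2 -0.4]
top (-85, 85, 70) [-1.6 -1.8]
top (-85, -85, 70) [-0.4 -3.2]
top (69, 50, 'H') [-2.  -1.3]
top (182, 50, 'H') [-1.6 -1.3]
top (182, -50, 'H') [0.8 0.3]
scene (-140, 0, 84) [-0.7  0.8]
top (-140, 0, 84) [-0.3 -0.4]
w (-85, -85, 70) [0.2 0.7]
w (-85, 85, 70) [-0.1 -0.8]
w (-140, 0, 84) [-0.5  0. ]
w (-18, -16, 186) [-0.6 -1.1]
w (-18, 16, 186) [1.8 0.1]
w (-85, -85, 70) [0.2 0.7]
w (-85, 85, 70) [-0.1 -0.8]
w (-140, 0, 84) [-0.5  0. ]
w (-18, -16, 186) [-0.6 -1.1]
w (-18, 16, 186) [1.8 0.1]
nest [0.6043 0.0208 0.104 ]
knobtop [0.585  0.1594 0.096 ]
free end sw [ 0.4742 -0.1083  0.284 ] 0.001 press [ 0.1099 -0.1466  0.284 ]
free end tw [ 0.4741 -0.1112  0.2792] 0.0008 press [ 0.1128 -0.1472  0.2792]
inner end sw [ 0.5195 -0.1012  0.2896] 0.0007 press [ 0.1091 -0.1008  0.2896]
inner end tw [ 0.5206 -0.1091  0.2737] 0.0016 press [ 0.1171 -0.1008  0.2737]
mid sw [ 0.4959 -0.1057  0.2856] 0.0007 press [ 0.1103 -0.1248  0.2856]
mid tw [ 0.4966 -0.11    0.2776] 0.0002 press [ 0.1147 -0.1247  0.2776]
tray [[0.44, 0.25], [0.388, 0.466], [0.528, 0.505], [0.582, 0.29]] [0.4846 0.3779]
fin [0.5318 0.329  0.029 ]
fin [0.5118 0.4232 0.029 ]
stock [ 0.44  -0.233  0.08 ] reag [0.647 0.227 0.075]
```

```bash
cat >> h.py <<'E'
P=np.array([.6043,.0208,-1.4325])
def p2w(x,y,z):
    c,s=np.cos(P[2]),np.sin(P[2]); return np.array([P[0]+c*x-s*y,P[1]+s*x+c*y,z])
def w2p(p):
    c,s=np.cos(P[2]),np.sin(P[2]); d=np.array(p[:2])-P[:2]; return np.array([c*d[0]+s*d[1],-s*d[0]+c*d[1],p[2]])
def go(t):  # shift (fraction) to put the GRASP point at t
    o=robot.get_obs();M=R.from_quat(o['tool_rot']).as_matrix()
    g=o['position']-0.011*M[:,2]; return (M.T@(np.array(t)-g)/.3).round(3), np.degrees(np.arctan2(M[1,1],M[0,1])).round(2)
E
python3 - <<'E'
from h import *
c=dict(K=np.array([[339.3,0,313.8],[0,339.3,243.5],[0,0,1]]),cam_to_world=np.load('w1.npy'))
for x,y in ((90,182),(246.5,173)): print(w2p(atz(c,(y,x),.215)).round(4))
for h in (p2w(.111,-.139,.30),p2w(.111,-.139,.283)): print(h.round(4),go(h))
E
```

```text
[ 0.2174 -0.0825  0.215 ]
[ 0.0352 -0.0864  0.215 ]
[ 0.4819 -0.1083  0.3   ] (array([ 0.313, -0.517,  0.566]), np.float64(96.08))
[ 0.4819 -0.1083  0.283 ] (array([ 0.313, -0.517,  0.623]), np.float64(96.08))
```

```bash
python3 -m handwheel '[[0.1,-0.1,0,-0.002],[0.2,-0.22,0.1,-0.005],[0.3,-0.34,0.2,-0.005],[0.313,-0.45,0.28,-0.005],[0.313,-0.517,0.35,-0.005],[0.313,-0.517,0.42,-0.005],[0.313,-0.517,0.49,-0.005],[0.313,-0.517,0.56,-0.005],[0.313,-0.517,0.6,-0.005],[0.313,-0.517,0.62,-0.005],[0.313,-0.517,0.62,-0.005],[0.313,-0.517,0.62,-0.005]]' 100 40
python3 - <<'E'
from h import *
print(robot.get_obs()['ft_force'].round(2),go(p2w(.111,-.139,.283)))
E
python3 -m handwheel '[[0,0,0,0],[0,0,0,0],[0,0,0,0],[0,0,0,0],[0,0,0,0],[0,0,0,0],[0,0,0,0],[0,0,0,0]]' 0 40
python3 - <<'E'
from h import *
o=robot.get_obs();print(o['ft_force'],o['moment'],w2p(o['position']),go(p2w(.111,-.139,.283)))
c=shot('wrist');save(c,'w2')
E
```

```text
time: 4.95
position: [0.4827, -0.1091, 0.2732]
tool_rot: [-0.068, 0.998, -0.0, 0.001]
ft_force: [0.7, -0.5, 0.5]
grip_width: 0.0869
grip_force: 0.0
[ 0.75 -0.46  0.52] (array([0.002, 0.003, 0.004]), np.float64(97.85))
time: 5.62
position: [0.4823, -0.1098, 0.2725]
tool_rot: [-0.068, 0.998, -0.0, 0.0]
ft_force: [0.1, -0.2, -0.0]
grip_width: 0.0413
grip_force: 0.0
[ 0.07182421 -0.15794485 -0.0210237 ] [ 0.06781283  0.00694605 -0.03045023] [ 0.11257836 -0.13885494  0.27247978] (array([0.   , 0.005, 0.002]), np.float64(97.76))
```

View pics/w2.png

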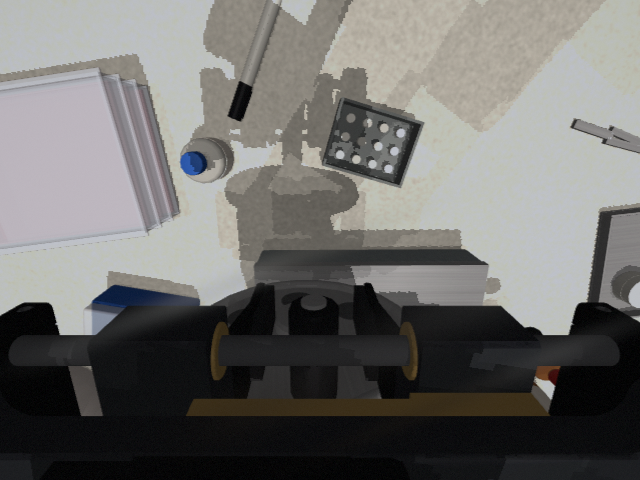

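The handle is between the fingers, which are still closing, and the gripper body is wide along the closing axis. I'll finish the grip.

```bash
python3 -m handwheel '[[0,0,0,0],[0,0,0,0],[0,0,0,0],[0,0,0,0],[0,0,0,0],[0,0,0,0]]' 0 40
python3 - <<'E'
from h import *
o=robot.get_obs();print(o['ft_force'],o['moment'],w2p(o['position']))
E
```

```text
time: 6.17
position: [0.4823, -0.1099, 0.2724]
tool_rot: [-0.068, 0.998, -0.0, -0.0]
ft_force: [-0.2, -1.2, -0.4]
grip_width: 0.0226
grip_force: 40.0
[-0.18319037 -1.19100888 -0.42523405] [-0.08769047  0.0223662  -0.02710638] [ 0.11264158 -0.13887301  0.27239128]
```

```bash
python3 -m handwheel '[[0,-0.02,-0.003,0],[0,-0.043,-0.004,0],[0,-0.066,-0.003,0],[0,-0.089,0.001,0],[0,-0.112,0.006,0],[0,-0.134,0.014,0],[0,-0.155,0.025,0],[0,-0.175,0.037,0],[0,-0.193,0.051,0],[0,-0.21,0.067,0],[0,-0.21,0.067,0]]'
python3 - <<'E'
from h import *
o=robot.get_obs();print(o['ft_force'].round(2),o['moment'].round(2),w2p(o['position']).round(4),go([0,0,0])[1])
E
```

```text
time: 7.08
position: [0.4906, -0.17, 0.2496]
tool_rot: [-0.067, 0.998, 0.004, -0.001]
ft_force: [4.6, 8.4, -12.4]
grip_width: 0.0232
grip_force: 40.0
[  4.64   8.37 -12.35] [ 1.43 -0.95  0.09] [ 0.1733 -0.1389  0.2496] 97.66
```

```bash
cat >> h.py <<'E'
def circ(C,H,ths):
    for t in ths: print(round(t,2),np.round(-(H[0]+.07*np.sin(t)-C[0])/.3,3),np.round(-(H[1]+.07*np.cos(t)-C[1])/.3,3))
E
python3 - <<'E'
from h import *
circ((.1756,.2633),(.121,.214),np.arange(.95,2.5,.12))
E
```

```text
0.95 -0.008 0.029
1.07 -0.023 0.052
1.19 -0.035 0.078
1.31 -0.043 0.104
1.43 -0.049 0.132
1.55 -0.051 0.159
1.67 -0.05 0.187
1.79 -0.046 0.215
1.91 -0.038 0.242
2.03 -0.027 0.268
2.15 -0.013 0.292
2.27 0.003 0.315
2.39 0.023 0.335
```

```bash
python3 -m handwheel '[[0,-0.008,0.029,0],[0,-0.023,0.052,0],[0,-0.035,0.078,0],[0,-0.043,0.104,0],[0,-0.049,0.132,0],[0,-0.051,0.159,0],[0,-0.05,0.187,0],[0,-0.046,0.215,0],[0,-0.038,0.242,0],[0,-0.027,0.268,0],[0,-0.027,0.268,0]]'
python3 - <<'E'
from h import *
o=robot.get_obs();print(o['ft_force'].round(2),o['moment'].round(2),w2p(o['position']).round(4),go([0,0,0])[1])
E
```

```text
time: 8.0
position: [0.4921, -0.1796, 0.1706]
tool_rot: [-0.067, 0.998, 0.001, 0.0]
ft_force: [3.9, 5.1, -2.9]
grip_width: 0.0232
grip_force: 40.0
[ 3.88  5.13 -2.89] [ 0.91 -0.55  0.06] [ 0.1831 -0.1388  0.1706] 97.71
```

Run:
```python
from h import *
circ((.1837,.1829),(.121,.214),np.arange(2.15,4.35,.12))
```

```text
2.15 0.014 0.024
2.27 0.03 0.047
2.39 0.05 0.067
2.51 0.071 0.085
2.63 0.095 0.1
2.75 0.12 0.112
2.87 0.146 0.121
2.99 0.174 0.127
3.11 0.202 0.13
3.23 0.23 0.129
3.35 0.257 0.125
3.47 0.284 0.117
3.59 0.31 0.107
3.71 0.335 0.093
3.83 0.357 0.077
3.95 0.378 0.057
4.07 0.396 0.036
4.19 0.411 0.013
4.31 0.424 -0.012
```

```bash
python3 -m handwheel '[[0,0.014,0.024,0],[0,0.03,0.047,0],[0,0.05,0.067,0],[0,0.071,0.085,0],[0,0.095,0.1,0],[0,0.12,0.112,0],[0,0.146,0.121,0],[0,0.174,0.127,0],[0,0.202,0.13,0],[0,0.202,0.13,0]]'
python3 - <<'E'
from h import *
o=robot.get_obs();print(o['ft_force'].round(2),o['moment'].round(2),w2p(o['position']).round(4),go([0,0,0])[1])
E
```

```text
time: 8.83
position: [0.4835, -0.1371, 0.1356]
tool_rot: [-0.07, 0.997, -0.014, 0.001]
ft_force: [-28.2, -48.8, 5.8]
grip_width: 0.0225
grip_force: 95.1
[-28.21 -48.82   5.81] [-4.22 -0.39  0.19] [ 0.1398 -0.1415  0.1356] 98.08
```

```bash
python3 -m handwheel '[[0,-0.04,-0.006,0],[0,-0.056,-0.009,0],[0,-0.056,-0.009,0]]'
python3 - <<'E'
from h import *
o=robot.get_obs();print(o['ft_force'].round(2),o['moment'].round(2),w2p(o['position']).round(4),go([0,0,0])[1])
c=shot('scene'); a=c['frame'][120:340,200:400,::-1]; d=shot('wrist')['frame'][200:440,160:560,::-1]
cv2.imwrite('pics/s3.png',np.hstack([cv2.resize(a,(400,440)),cv2.resize(d,(400,440))]))
E
```

```text
time: 9.08
position: [0.4826, -0.1364, 0.1352]
tool_rot: [-0.069, 0.998, 0.001, -0.003]
ft_force: [-9.6, 5.2, 4.8]
grip_width: 0.023
grip_force: 56.5
[-9.58  5.2   4.81] [ 0.99 -0.99  1.26] [ 0.1389 -0.1422  0.1352] 97.96
```

View pics/s3.png

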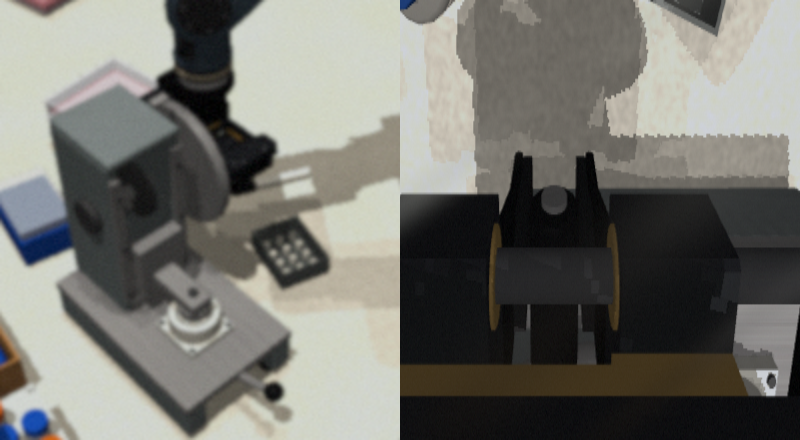

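```bash
python3 -m handwheel '[[0,0,0,0],[0,0,0,0],[0.01,0,0,0],[0.02,0,0,0],[0.02,0,0,0]]' 45 40
python3 - <<'E'
from h import *
o=robot.get_obs();print(o['ft_force'].round(2),o['moment'].round(2),w2p(o['position']).round(4),go([0,0,0])[1])
E
python3 -m handwheel '[[0,0,0,0],[0,0,0,0],[0,0,0,0],[0,0,0,0],[0,0,0,0]]' 0 40
python3 - <<'E'
from h import *
o=robot.get_obs();print(o['ft_force'].round(2),o['moment'].round(2),w2p(o['position']).round(4),go([0,0,0])[1])
E
```

```text
time: 9.6
position: [0.4797, -0.1385, 0.1356]
tool_rot: [-0.067, 0.998, -0.0, -0.0]
ft_force: [-0.0, -0.2, 0.0]
grip_width: 0.0382
grip_force: 0.0
[-0.04 -0.21  0.01] [ 0.08 -0.05  0.01] [ 0.1406 -0.1454  0.1356] 97.73
time: 10.02
position: [0.4803, -0.1375, 0.1357]
tool_rot: [-0.068, 0.998, -0.0, 0.0]
ft_force: [0.6, 0.1, -0.3]
grip_width: 0.0228
grip_force: 40.0
[ 0.57  0.14 -0.27] [ 0.15 -0.1  -0.02] [ 0.1397 -0.1446  0.1357] 97.77
```

```bash
python3 -m handwheel '[[0,0.026,0.006,0],[0,0.04,0.008,0],[0,0.04,0.008,0]]'
python3 - <<'E'
from h import *
o=robot.get_obs();print(o['ft_force'].round(2),o['moment'].round(2),w2p(o['position']).round(4),go([0,0,0])[1])
circ((.1399,.1466),(.121,.214),np.arange(2.99,4.4,.12))
E
```

```text
time: 10.27
position: [0.4786, -0.1251, 0.1334]
tool_rot: [-0.068, 0.998, 0.0, 0.0]
ft_force: [0.9, 1.0, 0.2]
grip_width: 0.0225
grip_force: 40.0
[0.88 0.97 0.17] [ 0.12 -0.06  0.04] [ 0.1271 -0.1447  0.1334] 97.79
2.99 0.028 0.006
3.11 0.056 0.009
3.23 0.084 0.008
3.35 0.111 0.004
3.47 0.138 -0.004
3.59 0.164 -0.014
3.71 0.189 -0.028
3.83 0.211 -0.044
3.95 0.232 -0.064
4.07 0.25 -0.085
4.19 0.265 -0.108
4.31 0.278 -0.133
```

```bash
python3 -m handwheel '[[0,0.016,0.001,0],[0,0.044,0,0],[0,0.071,-0.004,0],[0,0.098,-0.012,0],[0,0.124,-0.022,0],[0,0.149,-0.036,0],[0,0.171,-0.052,0],[0,0.192,-0.072,0],[0,0.192,-0.072,0]]'
python3 - <<'E'
from h import *
o=robot.get_obs();print(o['ft_force'].round(2),o['moment'].round(2),w2p(o['position']).round(4),go([0,0,0])[1])
circ((.1399-.04*.3-.192*.3,.1466-.008*.3+.072*.3),(.121,.214),np.arange(4.07,6.4,.12))
E
```

```text
time: 11.02
position: [0.4704, -0.0676, 0.156]
tool_rot: [-0.068, 0.998, -0.0, 0.0]
ft_force: [-1.0, -3.7, 3.5]
grip_width: 0.0227
grip_force: 40.0
[-1.04 -3.74  3.53] [-0.56  0.27  0.05] [ 0.0691 -0.1448  0.156 ] 97.85
4.07 0.018 -0.021
4.19 0.033 -0.044
4.31 0.046 -0.069
4.43 0.055 -0.096
4.55 0.061 -0.123
4.67 0.064 -0.151
4.79 0.064 -0.179
4.91 0.06 -0.206
5.03 0.053 -0.234
5.15 0.042 -0.26
5.27 0.029 -0.284
5.39 0.013 -0.307
5.51 -0.006 -0.328
5.63 -0.027 -0.346
5.75 -0.05 -0.362
5.87 -0.075 -0.374
5.99 -0.102 -0.384
6.11 -0.129 -0.391
6.23 -0.157 -0.394
6.35 -0.185 -0.393
```

```bash
python3 -m handwheel '[[0,0.018,-0.021,0],[0,0.033,-0.044,0],[0,0.046,-0.069,0],[0,0.055,-0.096,0],[0,0.061,-0.123,0],[0,0.064,-0.151,0],[0,0.064,-0.179,0],[0,0.06,-0.206,0],[0,0.053,-0.234,0],[0,0.042,-0.26,0],[0,0.029,-0.284,0],[0,0.013,-0.307,0],[0,-0.006,-0.328,0],[0,-0.027,-0.346,0],[0,-0.05,-0.362,0],[0,-0.075,-0.374,0],[0,-0.102,-0.384,0],[0,-0.102,-0.384,0]]'
python3 - <<'E'
from h import *
o=robot.get_obs();print(o['ft_force'].round(2),o['moment'].round(2),w2p(o['position']).round(4),go([0,0,0])[1])
E
```

```text
time: 12.52
position: [0.4751, -0.1008, 0.2708]
tool_rot: [-0.067, 0.998, -0.001, 0.0]
ft_force: [1.0, -3.7, -3.8]
grip_width: 0.0227
grip_force: 40.0
[ 1.02 -3.7  -3.82] [-0.44 -0.21 -0.02] [ 0.1026 -0.1447  0.2708] 97.71
```

Run:
```python
from h import *
from scipy.optimize import least_squares
Q=np.array([(.1397,.1467),(.1271,.1444),(.0691,.167),(.1026,.2818)]);Q2=np.vstack([Q,[(.1126,.2834),(.1733,.2606),(.1831,.1816)]])
for q in(Q,Q2):
    r=least_squares(lambda h:np.hypot(*(q-h).T)-.07,[.121,.214]);print(r.x,r.fun.round(4)); d=Q-r.x; print(np.arctan2(d[:,0],d[:,1]), np.arctan2(.1126-r.x[0],.2834-r.x[1]))
circ((.0999+.102*.3-.192*.3*0,0),(0,0),[])
c=(.1399-.04*.3-.192*.3+.102*.3,.1466-.008*.3+.072*.3+.384*.3);print(c)
circ(c,r.x,[6.1,6.2,6.25,6.28,6.33])
```

```text
[0.12083234 0.21414881] [ 0.      0.     -0.      0.0001]
[ 2.86883152  3.0519729  -2.30987367 -0.26325048] -0.11832123919416766
[0.12098368 0.21408607] [-0.0001 -0.      0.0001  0.0002 -0.0002  0.      0.0001]
[ 2.87067382  3.05404738 -2.3077569  -0.26510043] -0.12036761895213761
(0.10089999999999999, 0.281)
6.1 -0.024 -0.006
6.2 -0.048 -0.009
6.25 -0.059 -0.01
6.28 -0.066 -0.01
6.33 -0.078 -0.01
```

```bash
python3 -m handwheel '[[0,-0.024,-0.006,0],[0,-0.048,-0.009,0],[0,-0.065,-0.01,0],[0,-0.069,-0.01,0],[0,-0.069,-0.01,0],[0,-0.069,-0.01,0]]'
python3 - <<'E'
from h import *
o=robot.get_obs();print(o['ft_force'].round(2),o['moment'].round(2),w2p(o['position']).round(4),go([0,0,0])[1])
E
```

```text
time: 13.02
position: [0.4778, -0.1202, 0.2732]
tool_rot: [-0.068, 0.998, -0.001, 0.0]
ft_force: [3.5, -0.8, -5.0]
grip_width: 0.0224
grip_force: 40.0
[ 3.48 -0.76 -4.95] [-0.05 -0.44 -0.01] [ 0.1222 -0.1447  0.2732] 97.76
```

```bash
python3 -m handwheel '[[0,0,0,0],[0,0,0,0],[0,0,0,0],[0,0,0,0],[0,0,0,0],[0,0,0,0],[0,0,0,0],[0,0,0,0],[0,0,-0.08,0],[0,0,-0.2,0],[0,0,-0.32,0],[0,0,-0.45,0],[0,0,-0.5,0],[0,0,-0.5,0]]' 80
python3 - <<'E'
from h import *
o=robot.get_obs();print(o['ft_force'].round(2),o['q'].round(3))
print(go(p2w(-.142,0,.096+.019+.08)),go(p2w(-.142,0,.45)))
E
```

```text
time: 14.18
position: [0.4795, -0.1205, 0.428]
tool_rot: [-0.068, 0.998, -0.003, 0.005]
ft_force: [0.4, 0.0, -0.8]
grip_width: 0.0695
grip_force: 0.0
[ 0.42  0.03 -0.79] [-0.473  0.157  1.454 -0.     1.521 -2.179]
(array([-0.468,  0.889,  0.812]), np.float64(97.77)) (array([-0.475,  0.883, -0.038]), np.float64(97.77))
```

```bash
python3 -m handwheel '[[-0.03,0.06,0,0.019],[-0.06,0.12,0,0.038],[-0.1,0.2,0,0.057],[-0.14,0.28,0,0.076],[-0.18,0.36,0,0.095],[-0.22,0.44,0,0.114],[-0.26,0.52,0,0.133],[-0.3,0.6,0,0.152],[-0.34,0.68,0.05,0.171],[-0.38,0.74,0.1,0.19],[-0.42,0.8,0.15,0.209],[-0.45,0.86,0.2,0.228],[-0.47,0.886,0.25,0.25],[-0.47,0.886,0.3,0.25],[-0.47,0.886,0.3,0.25],[-0.47,0.886,0.3,0.25]]' 0
python3 - <<'E'
from h import *
o=robot.get_obs();print(o['ft_force'].round(2),o['q'].round(3),w2p(o['position']))
c=shot('wrist');save(c,'w4');np.save('w4.npy',c['cam_to_world']);print(vision.look_for('wrist','lever_knob'),vision.look_for('wrist','nest_mouth'),vision.look_for('wrist','cassette_centre'))
print(go(p2w(-.142,0,.096+.019+.01)))
for f in ((-.14,0,.084),(0,0,.104),(-.018,-.016,.186),(-.018,.016,.186)): print(np.round(proj(c,p2w(*f)),1))
E
```

```text
time: 15.52
position: [0.5802, 0.1628, 0.331]
tool_rot: [0.657, 0.754, -0.002, -0.002]
ft_force: [0.3, 0.3, 0.4]
grip_width: 0.0003
grip_force: 0.0
[0.31 0.32 0.35] [ 0.088  0.404  1.358 -0.     1.384 -0.048] [-0.14399196 -0.00425468  0.3310289 ]
[{'point': [221.1, 319.9], 'conf': 0.81}] [{'point': [272.2, 316.2], 'conf': 0.86}, {'point': [384.3, 141.4], 'conf': 0.37}] []
(array([-0.005,  0.008,  0.734]), np.float64(7.74))
[212.7 318.9]
[323.9 318.8]
[350.8 304. ]
[350.8 335.2]
```

View pics/w4.png

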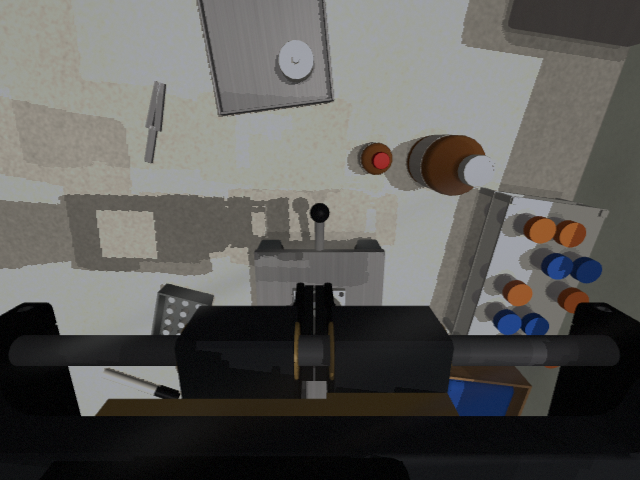

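The knob is at (213,320), matching the prediction of (212.7,318.9). The base front is at row 250 and the arm is hidden behind the gripper. Next I push the lever.

```bash
python3 -m handwheel '[[0,0.01,0.12,0],[0,0.011,0.25,0],[0,0.011,0.38,0],[0,0.011,0.5,0],[0,0.011,0.6,0],[0,0.011,0.68,0],[0,0.011,0.73,0],[0,0.011,0.76,0],[0.005,0.011,0.785,0],[0.012,0.011,0.81,0],[0.02,0.011,0.835,0],[0.026,0.011,0.855,0],[0.03,0.011,0.87,0],[0.03,0.011,0.875,0],[0.03,0.011,0.875,0]]'
python3 - <<'E'
from h import *
o=robot.get_obs();print(o['ft_force'].round(2),w2p(o['position']))
E
```

```text
time: 16.97
position: [0.5843, 0.1727, 0.0726]
tool_rot: [0.657, 0.753, 0.001, 0.001]
ft_force: [-2.9, 2.1, 11.9]
grip_width: 0.0007
grip_force: 6.2
[-2.95  2.11 11.85] [-0.15322676  0.00112051  0.07257784]
```

```bash
python3 -m handwheel '[[0,0,0.01,0],[0,0,0.017,0],[0,0,0.017,0]]'
python3 - <<'E'
from h import *
o=robot.get_obs();print(o['ft_force'].round(2),w2p(o['position']))
E
```

```text
time: 17.22
position: [0.5844, 0.1728, 0.0718]
tool_rot: [0.657, 0.754, 0.001, 0.001]
ft_force: [-10.4, 0.7, 37.3]
grip_width: 0.0004
grip_force: 18.3
[-10.37   0.69  37.35] [-0.15329452  0.00125421  0.07175798]
```

```bash
python3 -m handwheel '[[0,0,-0.05,0],[0,0,-0.15,0],[0.03,-0.005,-0.28,0],[0.08,-0.005,-0.4,0],[0.14,-0.005,-0.5,0],[0.18,-0.005,-0.55,0],[0.2,-0.005,-0.55,0],[0.2,-0.005,-0.55,0],[0.2,-0.005,-0.55,0],[0.2,-0.005,-0.55,0]]' 70
python3 - <<'E'
from h import *
o=robot.get_obs();print(o['ft_force'].round(2),w2p(o['position']))
c=shot('wrist');save(c,'w5');np.save('w5.npy',c['cam_to_world'])
for l in('lever_knob','nest_mouth','cassette_centre'):print(l,vision.look_for('wrist',l))
f=c['frame'][160:340,220:420,::-1];cv2.imwrite('pics/w5c.png',cv2.resize(f,(660,594),interpolation=cv2.INTER_CUBIC))
for f in ((-.153,0,.052),(0,0,.104),(0,0,.126),(-.0215,0,.126),(0,-.0215,.126),(0,.0215,.126),(-.018,-.016,.186),(-.018,.016,.186),(-.085,-.085,.07),(-.085,.085,.07)): print(f,np.round(proj(c,p2w(*f)),1))
E
```

```text
time: 18.05
position: [0.5729, 0.2304, 0.2282]
tool_rot: [0.658, 0.753, -0.002, -0.001]
ft_force: [0.5, -0.6, 0.4]
grip_width: 0.0572
grip_force: 0.0
[ 0.45 -0.62  0.38] [-0.21195938 -0.00222607  0.22820271]
lever_knob []
nest_mouth [{'point': [377.8, 314.6], 'conf': 0.74}]
cassette_centre []
(-0.153, 0, 0.052) [278.2 317.5]
(0, 0, 0.104) [432.9 317.8]
(0, 0, 0.126) [451.6 318. ]
(-0.0215, 0, 0.126) [434.6 318. ]
(0, -0.0215, 0.126) [451.6 296.2]
(0, 0.0215, 0.126) [451.7 339.8]
(-0.018, -0.016, 0.186) [501.1 298.7]
(-0.018, 0.016, 0.186) [501.2 338.7]
(-0.085, -0.085, 0.07) [343.9 237.9]
(-0.085, 0.085, 0.07) [343.8 397.5]
```

View pics/w5c.png

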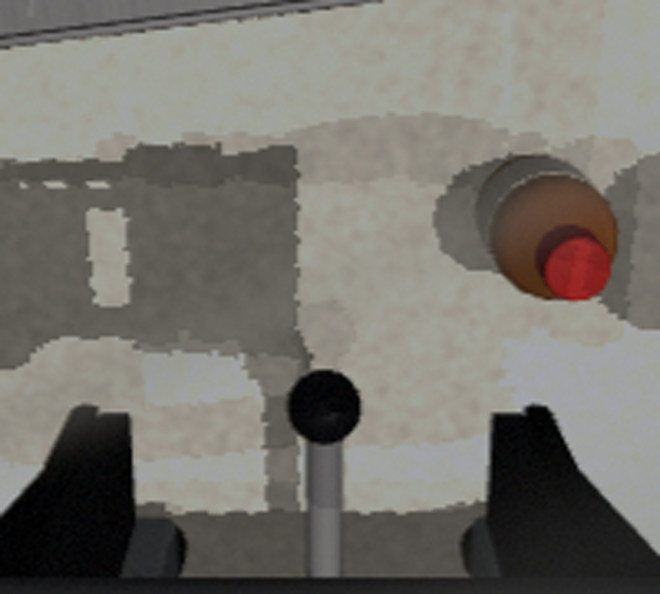

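The lever is down: the knob shows at about (283,318) where I predicted (278,317), and it is aligned in y. I moved the wrong way to see the nest, so I'll go above it.

```bash
python3 -m handwheel '[[-0.05,0,-0.12,0],[-0.15,0,-0.24,0],[-0.28,0.004,-0.24,0],[-0.41,0.006,-0.24,0],[-0.54,0.006,-0.24,0],[-0.66,0.006,-0.24,0],[-0.71,0.006,-0.24,0],[-0.71,0.006,-0.24,0],[-0.71,0.006,-0.24,0]]' 75
python3 - <<'E'
from h import *
o=robot.get_obs();print(o['ft_force'].round(2),w2p(o['position']))
c=shot('wrist');save(c,'w6');np.save('w6.npy',c['cam_to_world'])
for l in('lever_knob','nest_mouth','cassette_centre'):print(l,vision.look_for('wrist',l))
f=c['frame'][130:330,200:440,::-1];cv2.imwrite('pics/w6c.png',cv2.resize(f,(720,600),interpolation=cv2.INTER_CUBIC))
for f in ((-.153,0,.052),(0,0,.104),(0,0,.126),(-.0215,0,.126),(0,-.0215,.126),(0,.0215,.126),(-.018,-.016,.186),(-.018,.016,.186),(-.085,-.085,.07),(-.085,.085,.07)): 
  u=np.array(proj(c,p2w(*f)));print(f,((u-[130,200])*3).round(),u.round(1))
E
```

```text
time: 19.0
position: [0.6042, 0.0201, 0.3019]
tool_rot: [0.659, 0.753, 0.0, -0.001]
ft_force: [0.0, 0.9, 1.0]
grip_width: 0.0652
grip_force: 0.0
[0.01 0.86 1.05] [ 6.52125989e-04 -1.64614463e-04  3.01898766e-01]
lever_knob []
nest_mouth [{'point': [249.4, 308.6], 'conf': 0.88}]
cassette_centre [{'point': [208.3, 315.5], 'conf': 0.83}]
(-0.153, 0, 0.052) [-186.  342.] [ 68.1 314.1]
(0, 0, 0.104) [266. 344.] [218.7 314.8]
(0, 0, 0.126) [282. 345.] [223.9 314.9]
(-0.0215, 0, 0.126) [218. 344.] [202.6 314.8]
(0, -0.0215, 0.126) [282. 280.] [224.  293.4]
(0, 0.0215, 0.126) [281. 409.] [223.8 336.4]
(-0.018, -0.016, 0.186) [272. 286.] [220.8 295.4]
(-0.018, 0.016, 0.186) [272. 404.] [220.6 334.6]
(-0.085, -0.085, 0.07) [ 16. 108.] [135.2 235.8]
(-0.085, 0.085, 0.07) [ 13. 579.] [134.3 393. ]
```

View pics/w6c.png

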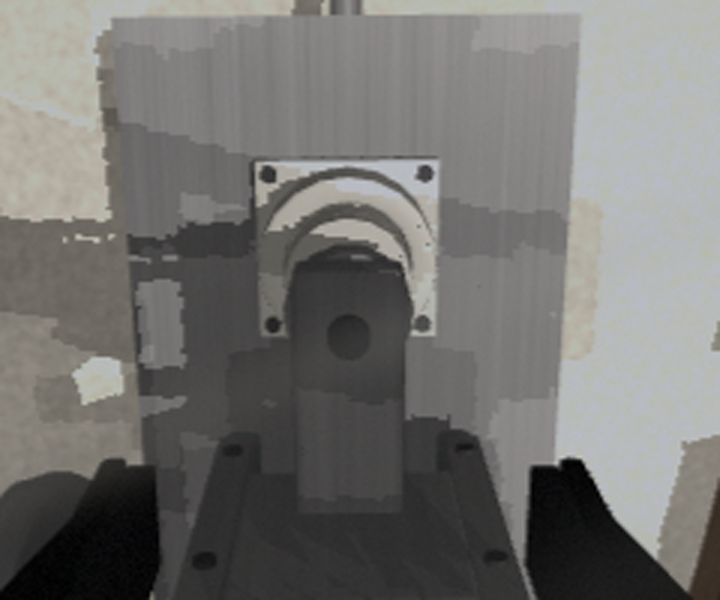

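The view shows the raised cassette in the nest under the arm tip. Its front arc is at crop (220,350), and the arm edges at columns 293 and 410 are within about 2 px of the prediction. The cassette has come up and there is nothing above the arm. I'll straddle the arm from above with the fingers.

```bash
python3 -m handwheel '[[0.01,0.001,0.06,-0.001],[0.02,0.002,0.14,-0.001],[0.022,0.002,0.22,-0.001],[0.022,0.002,0.3,-0.001],[0.022,0.002,0.38,-0.001],[0.022,0.002,0.44,-0.001],[0.022,0.002,0.49,-0.001],[0.022,0.002,0.53,-0.001],[0.022,0.002,0.55,-0.001],[0.022,0.002,0.55,-0.001]]'
python3 - <<'E'
from h import *
o=robot.get_obs();print(o['ft_force'].round(2),o['moment'].round(2),w2p(o['position']),go([0,0,0])[1])
E
python3 -m handwheel '[[0,0,0.01,0],[0,0,0.02,0],[0,0,0.03,0],[0,0,0.034,0],[0,0,0.034,0]]'
python3 - <<'E'
from h import *
o=robot.get_obs();print(o['ft_force'].round(2),o['moment'].round(2),w2p(o['position']),go([0,0,0])[1])
E
```

```text
time: 20.03
position: [0.603, 0.0287, 0.136]
tool_rot: [0.655, 0.756, -0.001, -0.001]
ft_force: [-0.9, -0.6, -0.4]
grip_width: 0.0652
grip_force: 0.0
[-0.86 -0.65 -0.4 ] [-0.09  0.06  0.05] [-0.00800411 -0.00017899  0.13603276] 8.22
time: 20.45
position: [0.6041, 0.0273, 0.1274]
tool_rot: [0.655, 0.755, 0.0, 0.0]
ft_force: [0.2, 0.8, -0.1]
grip_width: 0.0651
grip_force: 0.0
[ 0.23  0.76 -0.14] [-0.07  0.06  0.01] [-0.00645018  0.00068483  0.12735024] 8.12
```

```bash
python3 -m handwheel '[[0,0,0.003,0],[0,0,0.004,0],[0,0,0.004,0],[0,0,0.004,0],[0,0,0.004,0],[0,0,0.004,0],[0,0,0.004,0],[0,0,0.004,0]]' 0 25
python3 - <<'E'
from h import *
o=robot.get_obs();print(o['ft_force'].round(2),o['moment'].round(2),w2p(o['position']),go([0,0,0])[1])
E
```

```text
time: 21.12
position: [0.6042, 0.0273, 0.1261]
tool_rot: [0.655, 0.755, 0.0, 0.0]
ft_force: [0.7, -0.7, 0.5]
grip_width: 0.0414
grip_force: 25.0
[ 0.66 -0.71  0.48] [-0.09  0.07  0.06] [-0.00642611  0.00080646  0.12614773] 8.12
```

```bash
python3 -m handwheel '[[0,0,-0.01,0],[0,0,-0.02,0],[0,0,-0.03,0],[0,0,-0.04,0],[0,0,-0.04,0]]'
python3 - <<'E'
from h import *
o=robot.get_obs();print(o['ft_force'].round(2),o['moment'].round(2),w2p(o['position']),o['grip_width'])
E
python3 -m handwheel '[[0.02,0,0,0],[0.05,0,0,0],[0.09,0,0,0],[0.14,0,0,0],[0.2,0,0,0],[0.26,0,0,0],[0.32,0,0,0],[0.38,0,0,0],[0.42,0,-0.02,0],[0.44,0,-0.06,0],[0.44,0,-0.06,0]]'
python3 - <<'E'
from h import *
o=robot.get_obs();print(o['ft_force'].round(2),o['q'].round(2),w2p(o['position']),o['grip_width'],o['grip_force'])
c=shot('scene');f=c['frame'][180:420,200:500,::-1]
d=shot('wrist')['frame'][::2,::2,::-1]
m=np.zeros((480,800,3),np.uint8);m[:,:480]=cv2.resize(f,(480,384),interpolation=cv2.INTER_CUBIC).shape[0] and cv2.copyMakeBorder(cv2.resize(f,(480,384)),0,96,0,0,0);m[:240,480:]=d;cv2.imwrite('pics/s7.png',m)
c2=np.array([.4846,.3779]);th=.247
for t in(.447,.366),: print(go([*t,.2]),go([*t,.05]))
E
```

```text
time: 21.53
position: [0.6045, 0.0273, 0.1389]
tool_rot: [0.655, 0.755, 0.0, 0.001]
ft_force: [0.8, -1.1, -0.3]
grip_width: 0.042
grip_force: 25.0
[ 0.8  -1.14 -0.29] [-0.06 -0.    0.  ] [-0.00636547  0.0011045   0.13890371] 0.041960093354647565
time: 22.45
position: [0.586, 0.1607, 0.1581]
tool_rot: [0.654, 0.756, 0.001, 0.001]
ft_force: [0.8, -0.5, -1.1]
grip_width: 0.0421
grip_force: 25.0
[ 0.77 -0.53 -1.07] [ 0.08  0.59  1.55  0.    1.   -0.06] [-0.14113096  0.00117568  0.15806383] 0.04206365981593794 25.00013619661331
(array([ 0.75 , -0.359, -0.109]), np.float64(8.2)) (array([ 0.75 , -0.359,  0.391]), np.float64(8.2))
```

View pics/s7.png

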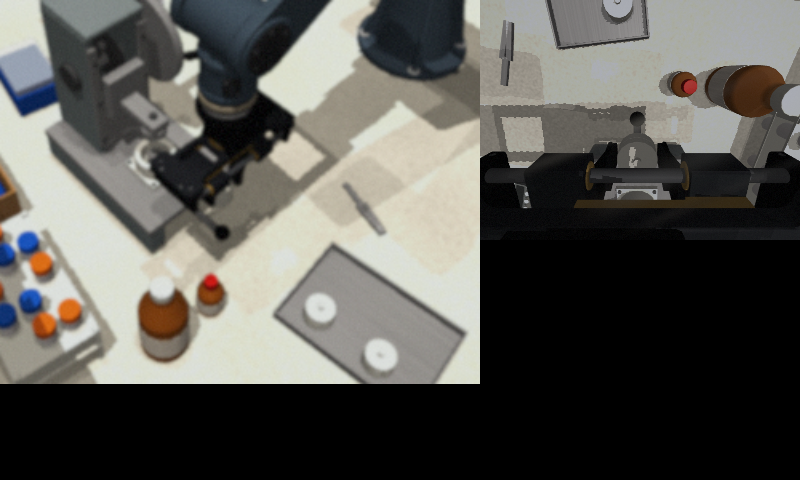

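The cassette is held upright between the fingers, at about (155,635) in the inset, and it is clear of the press. The tray's near half is free. I'll carry it over and turn the tool so the fingers close along the tray's long axis.

```bash
python3 -m handwheel '[[0.03,-0.01,-0.05,-0.019],[0.08,-0.04,-0.1,-0.038],[0.14,-0.07,-0.11,-0.057],[0.2,-0.1,-0.11,-0.076],[0.26,-0.13,-0.11,-0.095],[0.32,-0.16,-0.11,-0.114],[0.38,-0.19,-0.11,-0.133],[0.44,-0.22,-0.11,-0.152],[0.5,-0.25,-0.11,-0.171],[0.56,-0.28,-0.11,-0.19],[0.62,-0.31,-0.11,-0.209],[0.68,-0.34,-0.11,-0.228],[0.73,-0.37,-0.11,-0.247],[0.748,-0.38,-0.11,-0.267],[0.748,-0.38,-0.11,-0.267],[0.748,-0.38,-0.11,-0.267]]'
python3 - <<'E'
from h import *
o=robot.get_obs();print(o['ft_force'].round(2),o['position'].round(4),o['grip_width'],o['grip_force'],go([.441,.3645,.0405]))
c=shot('wrist');save(c,'w8');np.save('w8.npy',c['cam_to_world'])
th=.247;u=np.array([np.cos(th),np.sin(th)]);v=np.array([-u[1],u[0]])
for a,b in((-1,-1),(-1,1),(1,1),(1,-1)): print('corner',np.round(proj(c,[*(np.array([.4835,.3765])+a*.075*u+b*.11*v),.018]),1))
for x in vision.look_for('wrist','finished_a_centre')[:3]: print(x['point'],round(x['conf'],2),atz(c,x['point'],.026).round(4))
E
```

```text
time: 23.88
position: [0.4408, 0.3636, 0.1886]
tool_rot: [-0.123, 0.992, -0.0, -0.0]
ft_force: [0.2, -0.0, 0.7]
grip_width: 0.0418
grip_force: 25.0
[ 0.15 -0.05  0.67] [0.4408 0.3636 0.1886] 0.04180174925064141 24.999505877494812 (array([-0.002,  0.003,  0.53 ]), np.float64(104.07))
corner [195.  200.4]
corner [194.7 429.8]
corner [331.4 415.7]
corner [331.6 214.5]
[285.0, 253.6] 0.92 [0.5141 0.3197 0.026 ]
```

View pics/w8.png

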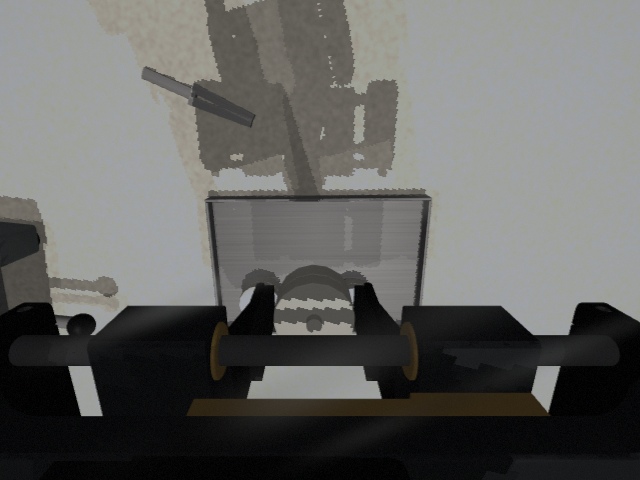

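The tray's near corners are at about (197,207) and (197,431), as predicted. The cassette is level with its nub at (322,315), above the empty half. I'll lower it.

```bash
python3 -m handwheel '[[0,0.002,0.05,0],[-0.001,0.003,0.13,0],[-0.001,0.003,0.22,0],[-0.001,0.003,0.3,0],[-0.001,0.003,0.37,0],[-0.001,0.003,0.43,0],[-0.001,0.003,0.47,0],[-0.001,0.003,0.495,0],[-0.001,0.003,0.51,0],[-0.001,0.003,0.518,0],[-0.001,0.003,0.522,0],[-0.001,0.003,0.522,0]]'
python3 - <<'E'
from h import *
o=robot.get_obs();print(o['ft_force'].round(2),o['position'].round(4),go([.441,.3645,.0405]))
E
```

```text
time: 24.98
position: [0.4415, 0.3652, 0.033]
tool_rot: [-0.124, 0.992, 0.0, 0.001]
ft_force: [0.5, 0.4, -0.7]
grip_width: 0.0419
grip_force: 25.0
[ 0.47  0.42 -0.75] [0.4415 0.3652 0.033 ] (array([ 0.002, -0.002,  0.012]), np.float64(104.23))
```

```bash
python3 -m handwheel '[[0,0,0.003,0],[0,0,0.006,0],[0,0,0.006,0]]'
python3 - <<'E'
from h import *
o=robot.get_obs();print(o['ft_force'].round(2),o['position'].round(4),go([.441,.3645,.0405]))
E
```

```text
time: 25.23
position: [0.4411, 0.3651, 0.0311]
tool_rot: [-0.124, 0.992, 0.0, 0.0]
ft_force: [0.2, -0.6, -1.1]
grip_width: 0.0417
grip_force: 25.0
[ 0.24 -0.65 -1.08] [0.4411 0.3651 0.0311] (array([ 0.001, -0.002,  0.005]), np.float64(104.25))
```

```bash
python3 -m handwheel '[[0,0,0.003,0],[0,0,0.005,0],[0,0,0.007,0],[0,0,0.007,0],[0,0,0.007,0]]'; python3 -m handwheel '[[0,0,0.002,0],[0,0,0.004,0],[0,0,0.004,0]]'
```

```text
time: 25.65
position: [0.4411, 0.3651, 0.0296]
tool_rot: [-0.124, 0.992, 0.0, 0.0]
ft_force: [-0.8, -0.2, 5.5]
grip_width: 0.0419
grip_force: 25.0
time: 25.9
position: [0.4411, 0.3651, 0.0295]
tool_rot: [-0.124, 0.992, 0.0, 0.001]
ft_force: [-2.0, -1.2, 12.4]
grip_width: 0.042
grip_force: 25.0
```

```bash
python3 -m handwheel '[[0,0,-0.004,0],[0,0,-0.006,0],[0,0,-0.006,0]]'; python3 -m handwheel '[[0,0,0,0],[0,0,0,0],[0,0,0,0],[0,0,0,0],[0,0,0,0],[0,0,-0.02,0],[0,0,-0.06,0],[0,0,-0.15,0],[0,0,-0.28,0],[0.1,0,-0.4,0],[0.1,0,-0.5,0],[0.1,0,-0.5,0],[0.1,0,-0.5,0]]' 70
python3 - <<'E'
from h import *
print(robot.get_obs()['ft_force'])
a=shot('scene')['frame'][140:460,200:520,::-1]; c=shot('wrist');save(c,'w9');b=c['frame'][80:400,150:510,::-1]
cv2.imwrite('pics/fin.png',np.hstack([cv2.resize(a,(400,400),interpolation=cv2.INTER_CUBIC),cv2.resize(b,(400,400))]))
E
```

```text
time: 26.15
position: [0.4412, 0.3652, 0.0296]
tool_rot: [-0.124, 0.992, 0.0, 0.0]
ft_force: [-0.9, -0.4, 5.2]
grip_width: 0.0419
grip_force: 25.0
time: 27.23
position: [0.4129, 0.3585, 0.1827]
tool_rot: [-0.124, 0.992, 0.001, 0.003]
ft_force: [-0.4, -0.9, 0.1]
grip_width: 0.0607
grip_force: 0.0
[-0.35766291 -0.85124274  0.13492567]
```

View pics/fin.png

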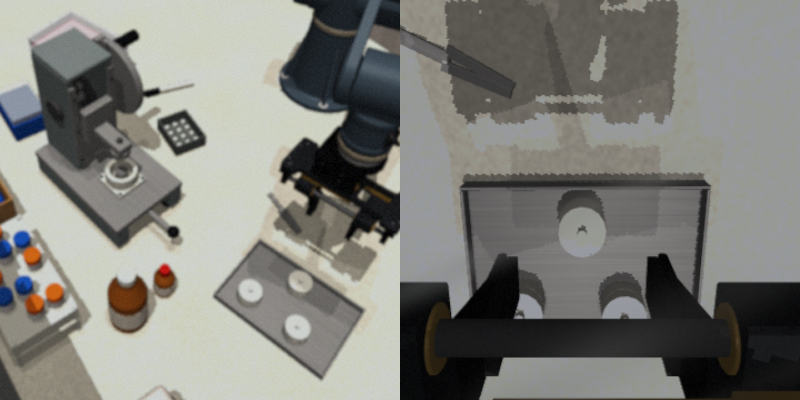

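The cassette lies flat with its cap up in the empty half, at about (232,582) in the right panel. The other two haven't moved, the ram is up and the lever is down.

```bash
python3 -c "
from rig import job
print(job.hand_in())"
```

```text
the job is handed in; nothing more can be done
None
```

The job is handed in (about 27 s of robot time): one full wheel turn, lever down, and the cassette flat and cap-up in the tray with nothing else visibly disturbed, but mid-turn the gripper touched the wheel with about 49 N showing at the wrist, so the 40 N body limit may have been passed there.

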